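# Clean the fixture and hold the splined key home

## Task

With the scraper block in hand, wipe all four loose metal chips off the top of the fixture block onto the table (not with the fingers), then set the scraper back down on the table clear of the fixture. Then lift the splined key out of its stand, turn it so that its splines mesh with the socket in the fixture's top, and push it fully home against the spring plug, collar flush on the block. Finish while still gripping the key and keeping it pressed home; leave the other tools and parts where they are.

Things in the scene. Friction and masses are not known exactly. Their poses are not given: they have to be found in the camera images.
- fixture: fixed steel block, 130 mm along its x, 100 along its y, 55 tall, origin under its centre; in the middle of each y side a low hold-down ear (12 mm tall, bolt head to 20) reaches 22 mm out. The spline socket is in the middle of its level top face
- socket (a point): centre of the socket's plus-shaped mouth, in the block's top face (z = 0.055): a square core 19.5 x 19.5 with four slots 10.5 mm wide along the block's +-x and +-y, slot ends 15.75 mm from the centre, so the key fits at every quarter turn. z up, x along the block's long side
- plug (a joint): black plus-shaped spring plug that fills the socket 1.5 mm below the top face, so chips cannot fall in; value = how far it is pushed down in m (0 up, 0.0325 with the key home, stop at 0.036). It pushes up with 5 N at the top, 10 N with the key home: it lifts a released key out again
- stand_hole0 (a point): mouth (top centre) of the 31 mm round hole through the fixed grey key stand, a block 70 x 70 mm, 45 mm tall (mouth at z = 0.045)
- key_grip (a point): middle of the black grip of the splined key, which stands in the stand's hole, resting on its collar (loose, 0.3 kg). Grip: 24 mm thick along the key's x, 52 along its y, 44 tall. Below it a steel collar d 50, 6 thick, underside 28 mm below this point; then the splined stem. z up. Home: this point is 28 mm above the socket's mouth
- key_tip (a point): lower end of the key's stem, 34 mm below the collar's underside. Stem: round core d 16 with four ribs 7 mm wide, tips 14 mm from the axis, along the key's +-x and +-y (in line with the grip's faces), from the collar to 8 mm above this point, last 8 mm tapered to 3 wide; below them a round nose, d 16 tapering to d 8. Unmeshed, it stops on its ribs 20 to 25 mm too high
- scraper_mid (a point): centre (half-way up) of the loose scraper block, which stands on the table: 60 mm tall, a steel shoe 30 mm along its x, 110 along its y, 14 tall, and above it a wooden grip 24 mm along x, 96 along y. z up; the wide lower edge runs along y; about 0.3 kg
- chip0_mid (a point): bright loose metal chip, about 20 x 11 x 6 mm, 11 g, lying on the top face of the fixture block at the start; this point is its centre
- chip1_mid (a point): bright loose metal chip, about 20 x 11 x 6 mm, 11 g, lying on the top face of the fixture block at the start; this point is its centre
- chip2_mid (a point): bright loose metal chip, about 20 x 11 x 6 mm, 11 g, lying on the top face of the fixture block at the start; this point is its centre
- chip3_mid (a point): bright loose metal chip, about 20 x 11 x 6 mm, 11 g, lying on the top face of the fixture block at the start; this point is its centre
- bolt: steel bolt standing on its 30 mm head (d 16 shank up, 56 mm tall); origin under its head; not part of the job, to be left where it is
- hammer: hammer lying on the table; origin on its underside; not part of the job, to be left where it is
- wrench: flat wrench lying on the table; origin on its underside; not part of the job, to be left where it is
- screwdriver: screwdriver lying on the table; origin on its underside; not part of the job, to be left where it is
- collar_ring: thick steel ring, d 48, 16 tall; origin under its centre; not part of the job, to be left where it is
- bar: round steel bar, d 24, 220 long, lying; origin under its middle; not part of the job, to be left where it is
- offcut: wooden offcut 90 x 60 x 30; origin under its centre; not part of the job, to be left where it is
- file_block: flat dark steel strip 160 x 30 x 12; origin under its centre; not part of the job, to be left where it is
There are look-alikes about, which are no part of the job. Leave any yellow look-alike of the part that bears key_grip alone. Leave any green look-alike of the fixture alone.

How it is judged (in metres and radians):
On the way, in this order (a step that is already met when the one before it is completed fails the run):
1. the fixture's top is clear of all four chips while the scraper is held in the fingers (height (world z) of each of chip0_mid, chip1_mid, chip2_mid, chip3_mid below 0.03 m and contact force between the fingers and scraper above 1 N), for 0.2 s.
2. the scraper stands or lies on the table, let go, clear of the fixture (contact force between the fingers and scraper below 0.1 N and height (world z) of scraper_mid below 0.04 m and linear speed of scraper below 0.03 m/s and horizontal distance between scraper_mid and socket above 0.08 m), for 0.2 s.
At the end, for the whole second after the job is handed in: key upright in the socket (3.4 deg), within 4 mm of its axis, collar within 2 mm of the top face, plug down over 30 mm and pressing the key with over 5 N, fingers gripping it with over 3 N; all chips off the block (below 30 mm); scraper on the table 80 mm or more from the socket (height (world z) of each of chip0_mid, chip1_mid, chip2_mid, chip3_mid below 0.03 m and horizontal distance between key_grip and socket below 0.004 m and z of key_grip in the frame of socket below 0.03 m and angle between key_grip's own z axis and vertical below 0.06 rad and value of joint plug above 0.03 m and contact force between key and plug above 5 N and contact force between the fingers and key above 3 N and height (world z) of scraper_mid below 0.04 m and horizontal distance between scraper_mid and socket above 0.08 m); the arm keeps its last pose, push and grip.
It fails at once if a chip is pushed with the fingers instead of the scraper (contact force between the fingers and chip0 above 2 N or contact force between the fingers and chip1 above 2 N or contact force between the fingers and chip2 above 2 N or contact force between the fingers and chip3 above 2 N).
It fails at once if a bystander is moved by more than 30 mm (distance of any of bolt, hammer, wrench, screwdriver, collar_ring, bar, offcut, file_block from where it was at the start of the episode above 0.03 m).
It fails at once if the bolt is tipped over (angle between bolt's own z axis and vertical above 0.5 rad).
It also fails if it takes over 61 s, if anything falls off the work surface, if the arm or the gripper's body presses on something with over 40 N, if the wrist force passes 120 N, or if a joint passes its speed limit or range.

## Robot

A 6-joint arm with a two-finger parallel gripper is mounted at the origin on the work surface. World frame = base frame: x ahead of the robot, y to its left, z up, the work surface at z = 0. Lengths are in mm, angles in degrees, forces in N, time in s.
With the tool pointing down it reaches from about 300 to 850 mm from the base axis. Payload 4.2 kg.
Tool frame: the origin (TCP) lies midway between the tips of the shut fingers; the grasp point (between the pads) lies 19 mm behind it; z points along the fingers, x is the direction in which the jaws open and shut, and the axes are right-handed (so a half turn about z gives the same grasp; the last joint's range is limited). The gripper opens to 91 mm and grips with 3 to 60 N. Pads are 32 mm wide; open, the fingers measure 118 mm over their backs; the gripper's body (76 mm by 178 mm) begins 60 mm behind the grasp point.
Start: joints at [-71.047, 18.312, 89.639, -0, 72.044, -1.146], TCP at [197.602, -539.997, 213.976] pointing down, gripper open.
Joint ranges: [-177.97, 177.97], [-48.28, 115.42], [12.27, 149.76], [-77.06, 257.06], [2.81, 150.46], [-146.56, 146.56]. Speed limits (degrees/s): [147.25, 147.25, 180, 180, 180, 180].

## Interface

Orientations are given as [roll, pitch, yaw] about the fixed x, y, z axes, in that order (R = Rz(yaw) Ry(pitch) Rx(roll)).
In Python, from workcell import monitor, vision, job, models gives the robot as it stands.
- The arm moves only by the shell command python3 -m creep 'ROWS' [FORCE]. ROWS is text: rows parted by semicolons, each of 7 numbers parted by spaces: the shift along the world's x, y, z in cm, then the turn, a rotation vector about the world's x, y, z in rad, then the gripper's target within -1 to 1 (shut at 1, half-way at 0, fully open at -1). In form: tx ty tz ax ay az hand; .... A call has 1 to 12 rows; each row shifts and turns the pose as measured when the row begins; what a row does not reach is not made up. A row lasts 1/12 s, in which the tool goes at most 41.7 mm and 7.16 degrees, less where a joint would pass 70% of its speed; a pose out of reach is approached as far as the arm can. A call is refused whole if a number of a shift passes 4.17 or a number of a turn 0.125, either way. A call with a gripper value outside its range is refused whole. The fingers move at their own pace and stop on an object; FORCE is the grip in N (left out, the last holds). Time passes only in rows, so rows that do not move let the fingers close. It gives the time, the measured TCP pose, the force and the opening at its end, in the units of the state.
- monitor.state(): the state, without advancing time (a new reading comes with each control period).
- vision.grab_frame(name): name is "side" or "top"; returns a dict with "img" (480x640x3 uint8, red, green, blue), "mtx" (3x3 intrinsics, pixels), "view" (4x4, takes a point from world to camera coordinates). Camera axes: x right, y down, z forward; pixel columns grow to the right and rows downward; lengths in mm; the calibration is good to about 2 mm. A picture is of the moment at which its call begins. There is no depth.
- job.job_done(): hands the job in, once; it reports no verdict.
Trained networks look in the newest picture that a camera, given by its name, has taken for a name from the list of things; names that differ only in an ending like _2 or _b are one class to them, and where a whole thing is asked for, a point or a joint stands for the part that bears it (a point fixed in the world has none). Each returns a list of dicts, best first, with "confidence" (0 to 1); they miss things now and then, are a little off and sometimes report something else, mostly with a low value. They report only what shows in the picture. A call takes as long as a camera call. They do not tell look-alikes from the thing itself.
- models.search_frame(camera, query): "rect" ([left, top, right, bottom] in pixels, round what is visible of it).
- models.mark_of(camera, query): "at" ([column, row] in pixels: a listed point, or the origin of a listed thing).
The state is a dict: "time_s": time; "qpos": joint angles; "qvel": joint speeds; "effort": joint torques, N m; "ee_pos": TCP position; "ee_rot": TCP orientation; "force": force on the tool from outside, world axes, zero at the start; "torque": the same for the moment, N m; "gripper_width": finger opening in mm.
Only numpy, scipy, OpenCV 4.12 (cv2) and the standard library are available. Lean on these libraries where they do the work, as an engineer would, in place of code of your own. Each camera call takes 0.05 s, during which the arm holds its last target.

## Working session

There is one attempt and no reset: what is moved stays moved. The work goes in short steps, Python scripts to look and compute and a shell command to move; the robot and the scene stay as the last step left them, time stands still between calls to the robot, and variables do not carry over. Pictures are saved under pics/ and viewed, and the job is handed in when it is done.

```bash
ls; mkdir -p pics; python3 - <<'E'
from workcell import monitor, vision
import cv2
s=monitor.state(); print(s)
for n in("side","top"):
    f=vision.grab_frame(n); cv2.imwrite(f"pics/{n}0.png",f["img"][:,:,::-1]); print(n,f["mtx"].round(1).tolist(),f["view"].round(4).tolist())
E
```

```text
pics
{'time_s': 0.0, 'qpos': array([-7.10463070e+01,  1.83525355e+01,  8.97073975e+01, -1.32256677e-03,
        7.20424129e+01, -1.14614495e+00]), 'qvel': array([ 0.05136969, -0.1085515 ,  0.00016465, -0.02967649, -0.03203197,
       -0.0214506 ]), 'effort': array([ 4.09774138e-04, -4.12457979e+01, -2.31972045e+01,  7.28204520e-02,
        4.58142778e-02, -1.49528241e-04]), 'ee_pos': array([ 197.43020847, -539.50461975,  213.10458844]), 'ee_rot': array([-1.79999210e+02,  1.02350539e-01, -6.98997525e+01]), 'force': array([-0.08679039, -0.03040675, -0.50809348]), 'torque': array([0.03854231, 0.00486668, 0.01280605]), 'gripper_width': 91.45763989579633}
side [[472.6, 0.0, 320.8], [0.0, 472.6, 239.4], [0.0, 0.0, 1.0]] [[0.9921, -0.1255, 0.0044, -569.7395], [-0.0642, -0.5374, -0.8409, 109.9739], [0.1079, 0.834, -0.5412, 1014.2824], [0.0, 0.0, 0.0, 1.0]]
top [[553.3, 0.0, 322.2], [0.0, 553.3, 234.2], [0.0, 0.0, 1.0]] [[-0.0029, -1.0, -0.0061, 15.3863], [-0.9874, 0.0038, -0.158, 584.3818], [0.158, 0.0056, -0.9874, 1275.6841], [0.0, 0.0, 0.0, 1.0]]
```

View pics/side0.png

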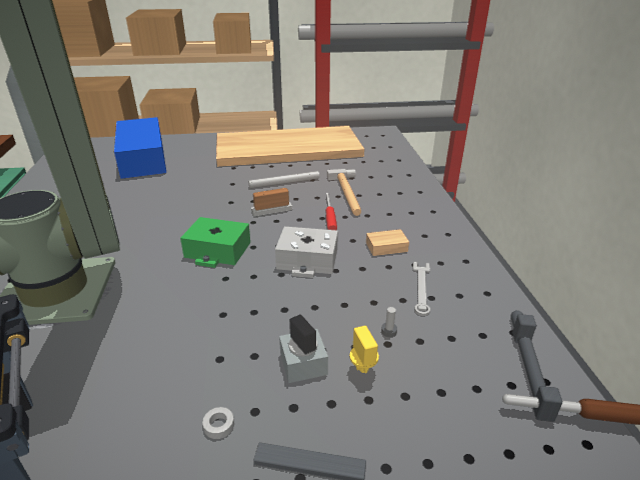

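View pics/top0.png

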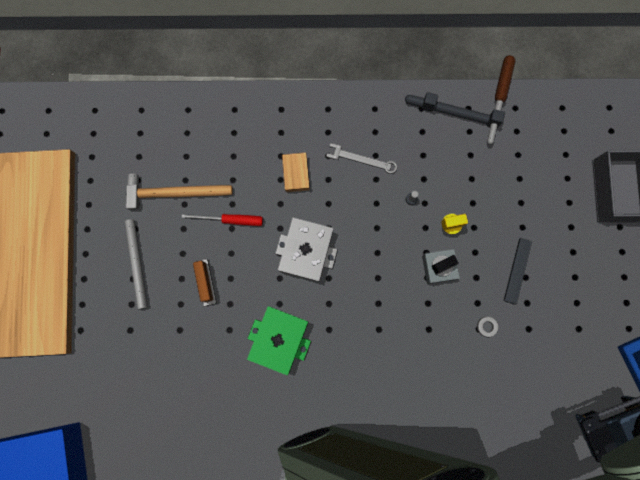

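```bash
python3 - <<'E'
from workcell import models
for n in("top","side"):
  for q in["socket","stand_hole0","key_grip","key_tip","scraper_mid","chip0_mid","fixture","bolt"]:
    print(n,q,[(round(d["confidence"],2),[round(float(v)) for v in d["at"]]) for d in models.mark_of(n,q)][:6])
E
```

```text
top socket [(0.98, [306, 243]), (0.87, [272, 341])]
top stand_hole0 [(0.71, [440, 266])]
top key_grip [(0.7, [452, 220]), (0.57, [444, 264])]
top key_tip [(0.48, [307, 252])]
top scraper_mid [(0.71, [207, 282])]
top chip0_mid [(0.68, [307, 253]), (0.51, [317, 262]), (0.42, [365, 159])]
top fixture [(0.76, [306, 253]), (0.69, [277, 339])]
top bolt [(0.66, [412, 198])]
side socket [(0.92, [212, 231]), (0.76, [305, 242])]
side stand_hole0 [(0.57, [301, 344])]
side key_grip [(0.97, [362, 344]), (0.64, [294, 243]), (0.54, [419, 289]), (0.42, [297, 233])]
side key_tip [(0.93, [304, 356]), (0.9, [361, 368])]
side scraper_mid [(0.75, [274, 203])]
side chip0_mid [(0.38, [296, 246])]
side fixture [(0.96, [307, 259])]
side bolt [(0.78, [385, 331])]
```

The pictures show these candidates (top camera pixels):
- **Fixture:** grey block at (306,249) and green look-alike at (278,340). I take the grey one, because the green one is excluded.
- **Key:** black-gripped in the grey stand at (443,265) and yellow at (455,222). I take the black one, which stands in the stand.
- **Scraper:** wooden grip on a steel shoe at (204,282). The offcut is at (295,171).

I'll confirm these in an enlarged crop.

```bash
python3 - <<'E'
import cv2,numpy as np
t=cv2.imread("pics/top0.png"); s=cv2.imread("pics/side0.png")
def c(im,x,y,w,h,k): return cv2.resize(im[y:y+h,x:x+w],None,fx=k,fy=k,interpolation=cv2.INTER_CUBIC)
a=c(t,260,200,100,100,4);b=c(t,400,180,100,100,4); d=c(t,160,230,100,50+50,4)[:200];
e=c(s,240,170,100,100,4)
cv2.imwrite("pics/crop1.png",np.hstack([a,b]))
cv2.imwrite("pics/crop2.png",np.hstack([c(t,160,240,100,100,4),e]))
cv2.imwrite("pics/crop3.png",c(s,260,300,133,100,6))
E
```

```text
(no output)
```

View pics/crop1.png

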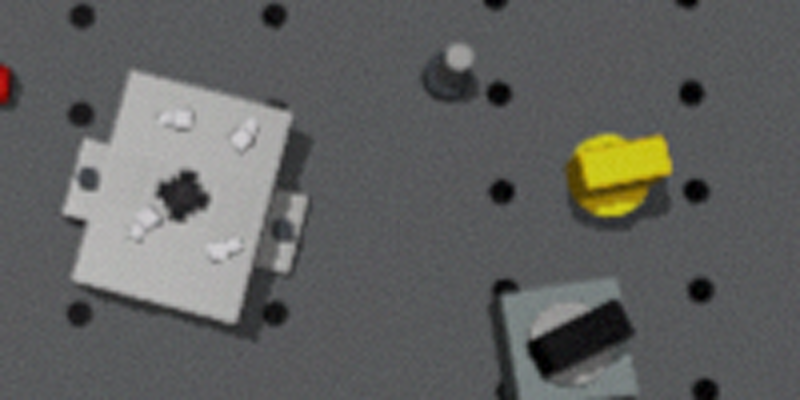

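View pics/crop2.png

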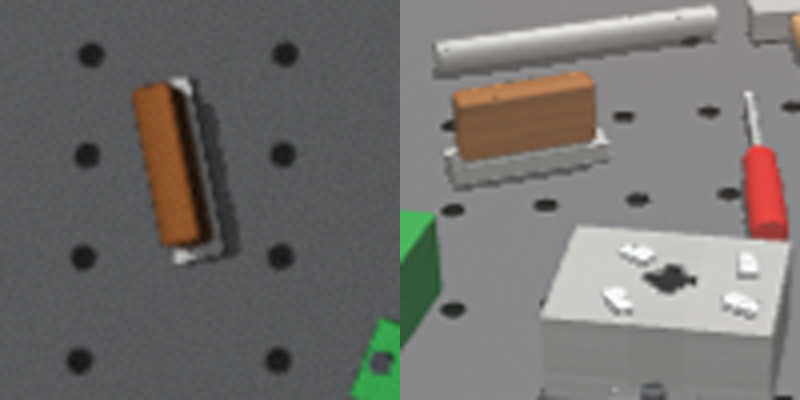

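View pics/crop3.png

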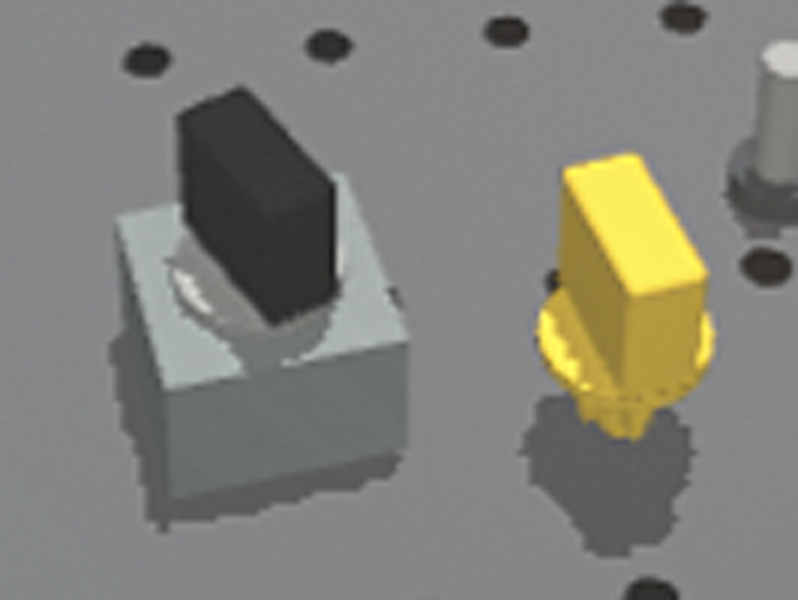

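The crop confirms the black-gripped key in its stand, the grey fixture with four chips, and the upright scraper. Next I fit the poses from corners in both views.

```bash
cat > h.py <<'E'
import numpy as np,cv2
from scipy.optimize import least_squares
CAM={"side":([[472.6,0,320.8],[0,472.6,239.4],[0,0,1]],[[0.9921,-0.1255,0.0044,-569.7395],[-0.0642,-0.5374,-0.8409,109.9739],[0.1079,0.834,-0.5412,1014.2824],[0,0,0,1]]),
"top":([[553.3,0,322.2],[0,553.3,234.2],[0,0,1]],[[-0.0029,-1,-0.0061,15.3863],[-0.9874,0.0038,-0.158,584.3818],[0.158,0.0056,-0.9874,1275.6841],[0,0,0,1]])}
CAM={k:(np.array(a),np.array(b)) for k,(a,b) in CAM.items()}
def proj(c,P):
    K,V=CAM[c]; P=np.atleast_2d(np.asarray(P,float)); q=(P@V[:3,:3].T+V[:3,3])@K.T; return q[:,:2]/q[:,2:]
def back(c,uv,z):
    K,V=CAM[c]; R,t=V[:3,:3],V[:3,3]; C=-R.T@t; d=R.T@np.linalg.inv(K)@np.array([uv[0],uv[1],1.]); return C+d*(z-C[2])/d[2]
def xf(p,L):
    x,y,a=p; L=np.atleast_2d(np.asarray(L,float)); c,s=np.cos(a),np.sin(a)
    return np.c_[x+c*L[:,0]-s*L[:,1],y+s*L[:,0]+c*L[:,1],L[:,2]]
def fit(obs,p0): # obs: list of (cam,uv,local xyz)
    def r(p): return np.concatenate([proj(c,xf(p,[l]))[0]-np.array(uv) for c,uv,l in obs])
    s=least_squares(r,p0,loss='soft_l1'); return s.x,r(s.x).reshape(-1,2)
def box(x,y,z0,z1): return np.array([[sx*x,sy*y,z] for z in(z0,z1) for sx,sy in((-1,-1),(-1,1),(1,1),(1,-1))])
def drawbox(im,c,p,B,col,k=1,off=(0,0)):
    q=(proj(c,xf(p,B))-np.array(off)+.5)*k-.5
    for i in range(4):
        for a,b in((i,(i+1)%4),(i+4,(i+1)%4+4),(i,i+4)): cv2.line(im,tuple(int(v) for v in q[a].round()),tuple(int(v) for v in q[b].round()),col,1,cv2.LINE_AA)
def px(cx,cy,ox,oy,k=4): return ((cx+.5)/k-.5+ox,(cy+.5)/k-.5+oy)
E
cat > fit.py <<'E'
from h import *
T=lambda x,y:px(x,y,260,200)
# top image: col~-y,row~-x
tc=[T(133,70),T(293,112),T(240,325),T(72,280)]
for u in tc: print(back("top",u,55).round(1))
S=lambda x,y:px(x-400,y,240,170)
sc=[S(575,226),S(790,240),S(770,335),S(543,318)]
for u in sc: print('s',back("side",u,55).round(1))
E
python3 fit.py
```

```text
[624.6  83.3  55. ]
[598.8 -12.1  55. ]
[472.4  19.7  55. ]
[499.1 118.4  55. ]
s [498.3 118.5  55. ]
s [624.2  87.2  55. ]
s [597.9 -10.2  55. ]
s [474.7  21.5  55. ]
```

```bash
cat > fit2.py <<'E'
from h import *
T=lambda x,y:px(x,y,260,200); S=lambda x,y:px(x-400,y,240,170)
o=[("top",T(133,70),(65,50,55)),("top",T(293,112),(65,-50,55)),("top",T(240,325),(-65,-50,55)),("top",T(72,280),(-65,50,55)),
("side",S(575,226),(-65,50,55)),("side",S(790,240),(65,50,55)),("side",S(770,335),(65,-50,55)),("side",S(543,318),(-65,-50,55))]
F,r=fit(o,[548,52,-.25]); print("F",F.round(2),np.degrees(F[2]),abs(r).max())
# scraper: local y long
T=lambda x,y:px(x,y,160,240)
o=[("top",T(135,92),(12,48,60)),("top",T(168,84),(12,-48,60)),("top",T(200,240),(-12,-48,60)),("top",T(163,246),(-12,48,60))]
# orientation: long axis is mostly world x => local y=+x : yaw about -90
o=[("top",T(135,92),(-12,48,60)),("top",T(168,84),(12,48,60)),("top",T(200,240),(12,-48,60)),("top",T(163,246),(-12,-48,60)),
("side",S(455,187),(15,-55,0)),("side",S(608,155),(15,55,0)),("side",S(453,92),(-12,-48,60)),("side",S(458,160),(12,-48,14))]
C,r=fit(o,[490,225,-1.4]); print("S",C.round(2),np.degrees(C[2]),r.round(1).tolist())
T=lambda x,y:px(x-400,y,400,180); S=lambda x,y:px(x,y,260,300,6)
zc=73
o=[("side",S(178,116),(-12,26,95)),("side",S(243,86),(12,26,95)),("side",S(337,184),(12,-26,95)),("side",S(274,213),(-12,-26,95)),("side",S(274,325),(-12,-26,51)),("side",S(335,296),(12,-26,51))]
a=-1
b=[back("side",u,95) for _,u,_ in o[:4]]; print(np.round(b,1).tolist())
m=np.mean(b,0); d=(b[0]-b[3]); K0=[m[0],m[1],np.arctan2(d[1],d[0])-np.pi/2]
K,r=fit(o,K0); print("K",K.round(2),np.degrees(K[2]),r.round(1).tolist())
np.save("fks.npy",[F,K,C])
# chips
t=cv2.imread("pics/top0.png");s=cv2.imread("pics/side0.png")
for nm,im,lst in(("top",t,[(178,118),(244,134),(146,221),(224,249)]),("side",s,[(636,252),(748,264),(618,299),(740,304)])):
  for u in lst:
    uv=px(u[0],u[1],260,200) if nm=="top" else px(u[0]-400,u[1],240,170)
    P=back(nm,uv,58); c,q=np.cos(F[2]),np.sin(F[2]); dx,dy=P[:2]-F[:2]
    print(nm,P.round(0),"local",round(c*dx+q*dy,1),round(-q*dx+c*dy,1))
def ov(name,im,off,w,k):
    x,y=off; e=cv2.resize(im[y:y+w,x:x+w],None,fx=k,fy=k,interpolation=cv2.INTER_CUBIC)
    drawbox(e,name,F,box(65,50,0,55),(0,0,255),k,off)
    drawbox(e,name,C,box(12,48,14,60),(255,255,0),k,off);drawbox(e,name,C,box(15,55,0,14),(255,0,0),k,off)
    drawbox(e,name,K,box(12,26,51,95),(0,255,0),k,off)
    return e
cv2.imwrite("pics/ov1.png",np.hstack([ov("top",t,(260,200),100,4),ov("top",t,(160,240),100,4)]))
cv2.imwrite("pics/ov2.png",np.hstack([ov("top",t,(400,200),100,4),ov("side",s,(255,300),100,4)]))
cv2.imwrite("pics/ov3.png",ov("side",s,(240,170),110,5))
E
python3 fit2.py
```

```text
F [ 5.4867e+02  5.2860e+01 -2.6000e-01] -14.800479241327844 0.7207704995313975
S [473.07 297.   -32.76] -1876.9208299973936 [[-1.4, -0.5], [0.3, -0.9], [0.4, 0.1], [-0.5, 1.0], [-0.3, 0.1], [0.2, 1.4], [-1.2, -0.5], [0.9, 1.4]]
[[487.7, -254.0, 95.0], [507.1, -243.6, 95.0], [529.2, -286.6, 95.0], [510.9, -295.7, 95.0]]
K [ 5.0848e+02 -2.6867e+02  4.8000e-01] 27.345741377852317 [[-1.2, -1.0], [-0.1, -1.4], [1.1, -0.2], [-0.6, 0.8], [-0.2, 1.2], [1.4, 0.1]]
top [595.  56.  58.] local 43.9 15.1
top [585.  17.  58.] local 44.4 -25.3
top [533.  75.  58.] local -20.3 17.4
top [517.  29.  58.] local -24.7 -31.2
side [532.  80.  58.] local -23.2 21.8
side [595.  59.  58.] local 43.3 17.8
side [517.  31.  58.] local -24.7 -29.0
side [585.  18.  58.] local 44.0 -24.5
```

View pics/ov1.png

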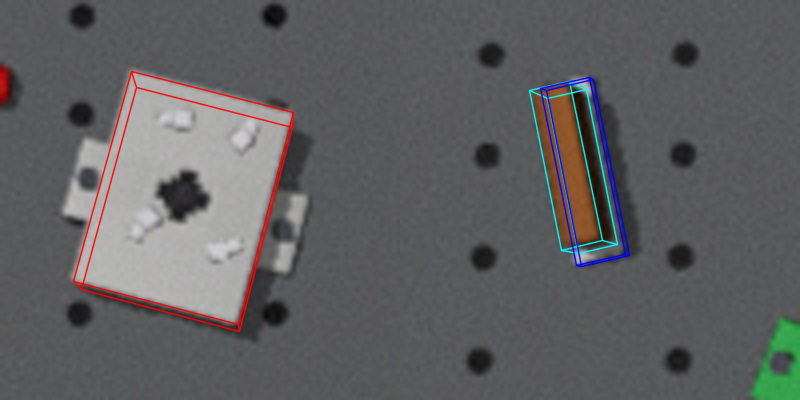

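View pics/ov2.png

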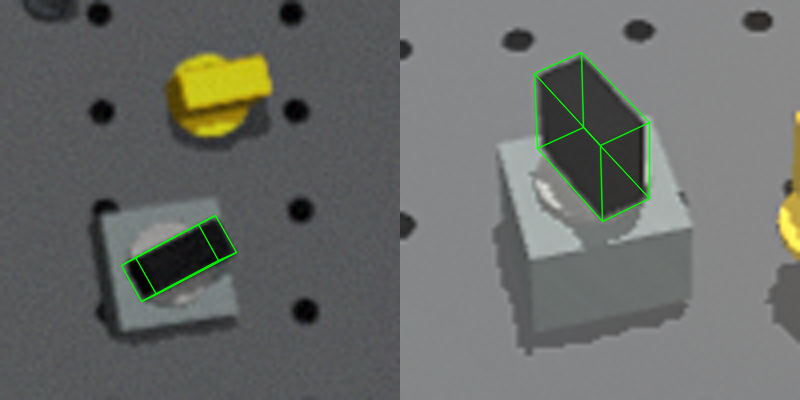

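View pics/ov3.png

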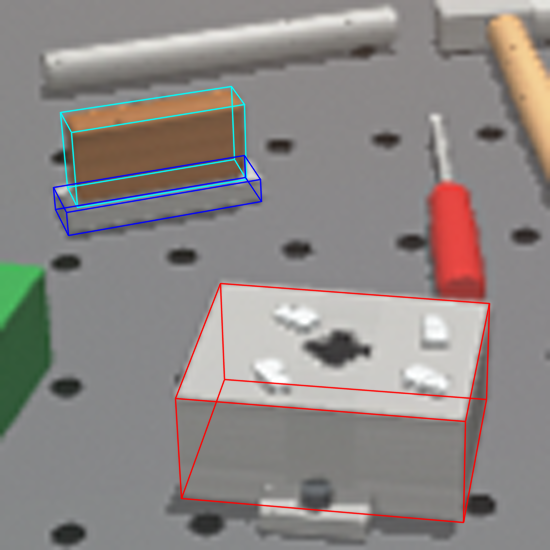

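The fits agree with both views. Poses:

| Thing | Position (mm) | Yaw |
|---|---|---|
| Fixture | (548.7, 52.9) | -14.8° |
| Scraper | (473, 297) | -76.9° |
| Key | (508.5, -268.7) | 27.3° |

I'll travel to the scraper first.

```bash
python3 -m creep '1.2 3.6 0 0 0 0 -1;1.2 3.6 0 0 0 0 -1;1.2 3.6 0 0 0 0 -1;1.2 3.6 0 0 0 0 -1;1.2 3.6 0 0 0 0 -1;1.2 3.6 0 0 0 0 -1;1.2 3.6 0 0 0 0 -1;1.2 3.6 0 0 0 0 -1;1.2 3.6 0 0 0 0 -1;1.2 3.6 0 0 0 0 -1;1.2 3.6 0 0 0 0 -1;1.2 3.6 0 0 0 0 -1' 40
```

```text
time_s: 1.9
ee_pos: [341.8, -96.9, 213.9]
ee_rot: [-179.8, -0.5, -70.8]
force: [-0.1, -0.0, -0.1]
gripper_width: 91.1
```

```bash
python3 -m creep '1.2 3.6 0 0 0 -0.02 -1;1.2 3.6 0 0 0 -0.02 -1;1.2 3.6 0 0 0 -0.02 -1;1.2 3.6 0 0 0 -0.02 -1;1.2 3.6 0 0 0 -0.02 -1;1.2 3.6 0 0 0 -0.01 -1;1.2 3.6 0 0 0 0 -1;1.2 3.6 0 0 0 0 -1;1.2 3.6 -2 0 0 0 -1;1.2 3.6 -2 0 0 0 -1;1.1 3.4 -2 0 0 0 -1;0 0 -1 0 0 0 -1' 40
```

```text
time_s: 2.9
ee_pos: [476.4, 320.4, 151.2]
ee_rot: [-178.5, -0.3, -76.9]
force: [-0.5, 0.4, -0.7]
gripper_width: 90.9
```

```bash
python3 -m creep '-0.3 -2.3 -1 -0.02 0 0 -1;0 0 0 0 0 0 -1;0 0 -1 0 0 0 -1' 40; python3 - <<'E'
from workcell import monitor, vision,models
import cv2,numpy as np
print(monitor.state()["ee_pos"],monitor.state()["ee_rot"])
t=vision.grab_frame("top")["img"][:,:,::-1];s=vision.grab_frame("side")["img"][:,:,::-1]
c=lambda im,x,y:cv2.resize(im[y:y+100,x:x+100],None,fx=4,fy=4,interpolation=cv2.INTER_CUBIC)
cv2.imwrite("pics/g1.png",np.hstack([c(t,150,230),c(s,220,120)]))
E
```

```text
time_s: 3.15
ee_pos: [473.1, 299.3, 128.3]
ee_rot: [-178.9, -1.5, -76.7]
force: [0.3, 0.7, -0.2]
gripper_width: 91.3
[473.13246217 299.29064382 128.25774422] [-178.8826648    -1.50257145  -76.6575454 ]
```

View pics/g1.png

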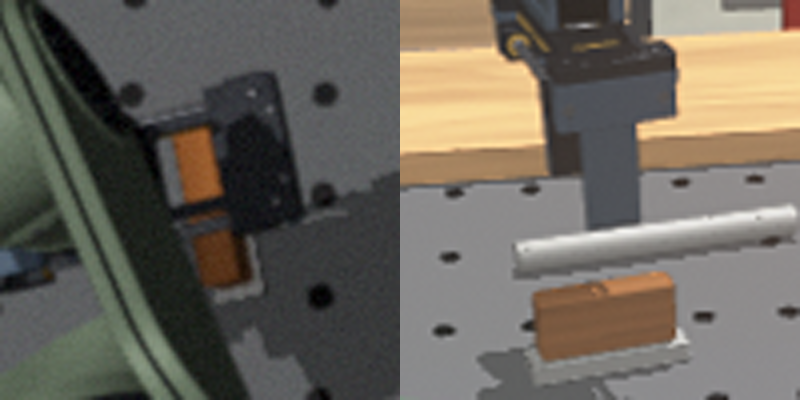

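```bash
cat > d.py <<'E'
import sys,numpy as np
from scipy.spatial.transform import Rotation as R
from workcell import monitor
s=monitor.state(); x,y,z,yaw=map(float,sys.argv[1:5])
r=(R.from_euler('xyz',[180,0,yaw],degrees=True)*R.from_euler('xyz',s["ee_rot"],degrees=True).inv()).as_rotvec()
print("t",round(s["time_s"],2),"pos",s["ee_pos"].round(1),"rot",s["ee_rot"].round(1),"F",s["force"].round(1),"w",round(s["gripper_width"],1))
print("d cm",((np.array([x,y,z])-s["ee_pos"])/10).round(2),"rotvec",r.round(4), "q",s["qpos"].round(0))
E
python3 d.py 473 297 27 -76.9
```

```text
t 3.25 pos [471.  297.6 125.7] rot [-179.3   -1.6  -76.7] F [-0.5 -0.2 -0.4] w 91.2
d cm [ 0.2  -0.06 -9.87] rotvec [ 0.025   0.0191 -0.0042] q [ 32.  21. 100.  -2.  59. 110.]
```

```bash
python3 -m creep '0.2 -0.06 -2 0.0250 0.0191 -0.004 -1;0 0 -2.5 0 0 0 -1;0 0 -2.5 0 0 0 -1;0 0 -2 0 0 0 -1;0 0 0 0 0 0 -1' 40; python3 d.py 473 297 27 -76.9
```

```text
time_s: 3.67
ee_pos: [476.7, 298.1, 38.3]
ee_rot: [-179.3, 0.4, -77.1]
force: [-0.6, -1.0, -0.2]
gripper_width: 91.3
t 3.67 pos [476.7 298.1  38.3] rot [-179.3    0.4  -77.1] F [-0.6 -1.  -0.2] w 91.3
d cm [-0.37 -0.11 -1.13] rotvec [-0.0096  0.0106  0.0034] q [ 31.  26. 105.   0.  47. 108.]
```

```bash
python3 -m creep '-0.3 -0.1 -1.0 -0.009 0.01 0.003 -1;0 0 0 0 0 0 -1;0 0 0 0 0 0 -1' 40; python3 d.py 473 297 27 -76.9
```

```text
time_s: 3.92
ee_pos: [475.2, 297.6, 30.2]
ee_rot: [-179.8, 0.1, -77.0]
force: [-0.3, 0.1, 0.3]
gripper_width: 91.6
t 3.92 pos [475.2 297.6  30.2] rot [-1.798e+02  1.000e-01 -7.700e+01] F [-0.3  0.1  0.3] w 91.6
d cm [-0.22 -0.06 -0.32] rotvec [-0.0021  0.003   0.0014] q [ 31.  27. 106.   0.  47. 108.]
```

Good. Closing on it.

```bash
python3 -m creep '-0.2 -0.05 -0.3 0 0 0 -1;0 0 0 0 0 0 -1;0 0 0 0 0 0 1;0 0 0 0 0 0 1;0 0 0 0 0 0 1;0 0 0 0 0 0 1;0 0 0 0 0 0 1;0 0 0 0 0 0 1;0 0 0 0 0 0 1;0 0 0 0 0 0 1' 40; python3 d.py 473 297 27 -76.9
```

```text
time_s: 4.75
ee_pos: [475.7, 299.0, 31.7]
ee_rot: [-179.3, 0.2, -77.0]
force: [0.7, 0.3, -0.4]
gripper_width: 40.9
t 4.75 pos [475.7 299.   31.7] rot [-179.3    0.2  -77. ] F [ 0.7  0.3 -0.4] w 40.9
d cm [-0.27 -0.2  -0.47] rotvec [-0.007   0.0109  0.001 ] q [ 31.  27. 106.   0.  47. 108.]
```

```bash
python3 -m creep '-0.2 -0.2 -0.3 -0.007 0.01 0 1;0 0 0 0 0 0 1;0 0 0 0 0 0 1;0 0 0 0 0 0 1;0 0 0 0 0 0 1' 40; python3 d.py 473 297 27 -76.9; sleep 0; python3 d.py 473 297 27 -76.9
```

```text
time_s: 5.17
ee_pos: [473.5, 297.2, 28.5]
ee_rot: [180.0, -0.0, -77.0]
force: [0.0, 0.7, 0.3]
gripper_width: 23.7
t 5.17 pos [473.5 297.2  28.5] rot [180.  -0. -77.] F [0.  0.7 0.3] w 23.7
d cm [-0.05 -0.02 -0.15] rotvec [ 0.0002 -0.0002  0.0013] q [ 31.  27. 106.  -0.  47. 108.]
t 5.17 pos [473.5 297.2  28.5] rot [180.  -0. -77.] F [0.  0.7 0.3] w 23.7
d cm [-0.05 -0.02 -0.15] rotvec [ 0.0002 -0.0002  0.0013] q [ 31.  27. 106.  -0.  47. 108.]
```

```bash
python3 - <<'E'
from h import *
F=np.array([548.67,52.86,np.radians(-14.8)])
def loc(P):
    c,q=np.cos(F[2]),np.sin(F[2]); dx,dy=P[:2]-F[:2]; return round(c*dx+q*dy),round(-q*dx+c*dy)
for n,uv,z in(("green a",(309,322),55),("green b",(266,307),55),("off",(308,188),30),("off",(287,191),30),("screwdr",(262,222),20)): P=back("top",uv,z); print(n,P.round(),loc(P))
for lx in(-75,-65,80): print(lx,xf(F,[[lx,0,0]]))
E
python3 d.py 486 69.5 130 -14.8
```

```text
green a [377.  45.  55.] (-164, -52)
green b [412. 145.  55.] (-156, 54)
off [702.  48.  30.] (149, 34)
off [695. 100.  30.] (129, 82)
screwdr [619. 161.  20.] (41, 123)
-75 [[476.15824585  72.01843185   0.        ]]
-65 [[485.82647974  69.46397427   0.        ]]
80 [[626.01587109  32.42433937   0.        ]]
t 5.17 pos [473.5 297.2  28.5] rot [180.  -0. -77.] F [0.  0.7 0.3] w 23.7
d cm [  1.25 -22.77  10.15] rotvec [ 2.0000e-04 -0.0000e+00  1.0852e+00] q [ 31.  27. 106.  -0.  47. 108.]
```

Plenty of clearance. Lift, then carry and turn.

```bash
python3 -m creep '0 0 2 0 0 0 1;0 0 3 0 0 0 1;0 0 3 0 0 0 1;0 -1 2 0 0 0.1 1;0 -2.3 0 0 0 0.12 1;0 -2.3 0 0 0 0.12 1;0.2 -2.3 0 0 0 0.12 1;0.2 -2.3 0 0 0 0.12 1;0.2 -2.3 0 0 0 0.12 1;0.2 -2.3 0 0 0 0.12 1;0.2 -2.3 0 0 0 0.12 1;0.2 -2.3 0 0 0 0.12 1' 40; python3 d.py 481 70.7 130 -14.8
```

```text
time_s: 6.17
ee_pos: [479.6, 95.7, 126.8]
ee_rot: [179.3, -0.2, -13.7]
force: [-0.6, -0.5, -0.8]
gripper_width: 23.9
t 6.17 pos [479.6  95.7 126.8] rot [179.3  -0.2 -13.7] F [-0.6 -0.5 -0.8] w 23.9
d cm [ 0.14 -2.5   0.32] rotvec [ 0.0119  0.0003 -0.0188] q [ 10.  15. 108.  -1.  57.  25.]
```

```bash
python3 -m creep '0.1 -2.3 0 0.01 0 -0.018 1;0 0 0 0 0 0 1;0 0 -0.5 0 0 0 1' 40; python3 d.py 481 70.7 84.5 -14.8
python3 - <<'E'
from workcell import vision
import cv2,numpy as np
t=vision.grab_frame("top")["img"][:,:,::-1];s=vision.grab_frame("side")["img"][:,:,::-1]
c=lambda im,x,y:cv2.resize(im[y:y+100,x:x+100],None,fx=4,fy=4,interpolation=cv2.INTER_CUBIC)
cv2.imwrite("pics/g2.png",np.hstack([c(t,260,200),c(s,230,170)]))
E
```

```text
time_s: 6.42
ee_pos: [479.5, 67.2, 120.9]
ee_rot: [179.8, 0.0, -14.8]
force: [1.1, 0.2, -2.4]
gripper_width: 23.6
t 6.42 pos [479.5  67.2 120.9] rot [179.8   0.  -14.8] F [ 1.1  0.2 -2.4] w 23.6
d cm [ 0.15  0.35 -3.64] rotvec [ 0.0039 -0.0015  0.    ] q [  7.  15. 109.  -0.  56.  22.]
```

View pics/g2.png

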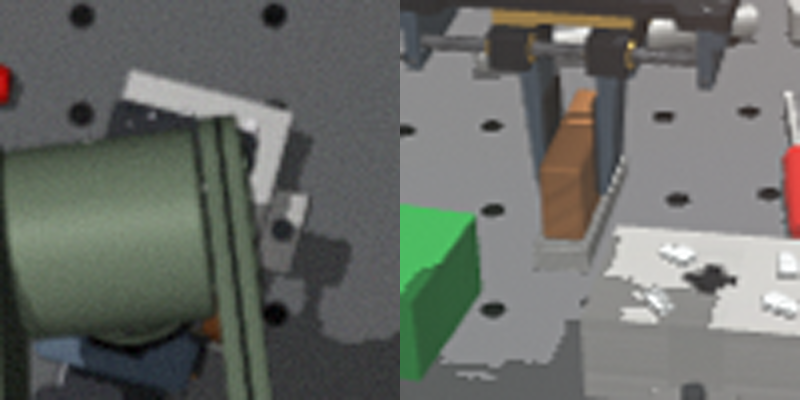

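The scraper hangs upright and square in the jaws, behind the block's -x edge, with the chips untouched. Descending to about 1 mm above the face.

```bash
python3 -m creep '0.15 0.3 -2 0 0 0 1;0 0 -1 0 0 0 1;0 0 0 0 0 0 1' 40; python3 d.py 481 70.7 84.5 -14.8
```

```text
time_s: 6.77
ee_pos: [480.0, 73.6, 88.5]
ee_rot: [179.7, 0.2, -14.6]
force: [0.2, 0.3, -2.5]
gripper_width: 23.8
t 6.77 pos [480.   73.6  88.5] rot [179.7   0.2 -14.6] F [ 0.2  0.3 -2.5] w 23.8
d cm [ 0.1  -0.29 -0.4 ] rotvec [ 0.0038 -0.004  -0.0043] q [  7.  17. 111.  -0.  52.  22.]
```

```bash
python3 -m creep '0.1 -0.25 -0.35 0.004 -0.004 -0.004 1;0 0 0 0 0 0 1;0.8 -0.2 0 0 0 0 1;0.8 -0.2 0 0 0 0 1' 40; python3 d.py 500 65.7 84.5 -14.8
```

```text
time_s: 7.1
ee_pos: [496.4, 69.3, 84.9]
ee_rot: [-180.0, 0.1, -14.5]
force: [0.5, 0.4, -1.0]
gripper_width: 24.1
t 7.1 pos [496.4  69.3  84.9] rot [-1.80e+02  1.00e-01 -1.45e+01] F [ 0.5  0.4 -1. ] w 24.1
d cm [ 0.36 -0.36 -0.04] rotvec [-0.0007 -0.0018 -0.0045] q [  7.  19. 110.   0.  52.  21.]
```

```bash
python3 -m creep '1 -0.3 0 0 0 -0.004 1;1 -0.3 0 0 0 0 1;1 -0.27 0 0 0 0 1;1 -0.27 0 0 0 0 1;1 -0.27 0 0 0 0 1;1 -0.27 0 0 0 0 1' 40; python3 d.py 626 32.4 84.5 -14.8
python3 - <<'E'
from workcell import vision
import cv2,numpy as np
s=vision.grab_frame("side")["img"][:,:,::-1]
cv2.imwrite("pics/g3.png",cv2.resize(s[160:290,230:380],None,fx=4,fy=4,interpolation=cv2.INTER_CUBIC))
E
```

```text
time_s: 7.6
ee_pos: [566.4, 50.2, 87.1]
ee_rot: [-179.9, -0.3, -14.9]
force: [0.6, 0.5, -2.4]
gripper_width: 23.9
t 7.6 pos [566.4  50.2  87.1] rot [-179.9   -0.3  -14.9] F [ 0.6  0.5 -2.4] w 23.9
d cm [ 5.96 -1.78 -0.26] rotvec [-0.001   0.0051  0.001 ] q [  4.  24. 101.   0.  55.  19.]
```

View pics/g3.png

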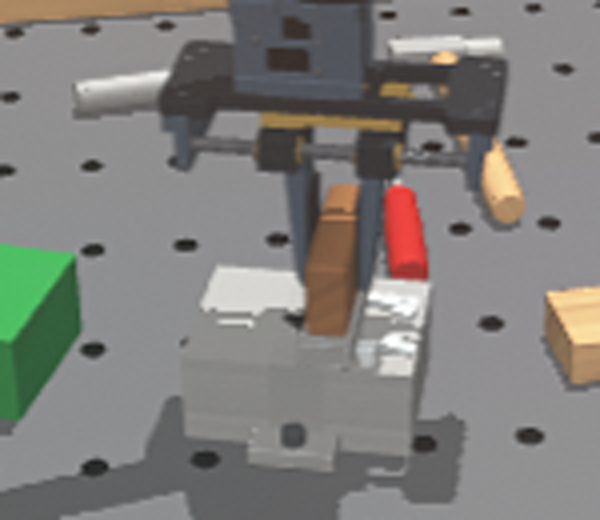

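The chips are gathered ahead of the shoe at about (395,335) in the crop. The gap has grown a little, so I'll lower slightly and continue off the edge.

```bash
python3 -m creep '0.8 -0.25 -0.2 0 0.005 0 1;1 -0.27 -0.05 0 0 0 1;1 -0.27 -0.05 0 0 0 1;1 -0.27 -0.05 0 0 0 1;1 -0.27 0 0 0 0 1;1 -0.27 0 0 0 0 1;0.5 -0.13 0 0 0 0 1' 40; python3 d.py 626 32.4 84.5 -14.8
python3 - <<'E'
from workcell import vision
import cv2,numpy as np
s=vision.grab_frame("side")["img"][:,:,::-1];t=vision.grab_frame("top")["img"][:,:,::-1]
cv2.imwrite("pics/g4.png",np.hstack([cv2.resize(i,None,fx=4,fy=4,interpolation=cv2.INTER_CUBIC) for i in (s[180:290,260:360],t[170:280,250:350])]))
E
```

```text
time_s: 8.23
ee_pos: [639.9, 29.2, 83.9]
ee_rot: [-179.9, -0.3, -15.0]
force: [0.1, 0.1, -2.8]
gripper_width: 23.8
t 8.23 pos [639.9  29.2  83.9] rot [-179.9   -0.3  -15. ] F [ 0.1  0.1 -2.8] w 23.8
d cm [-1.39  0.32  0.06] rotvec [-0.0008  0.0059  0.0041] q [ 2. 30. 91.  0. 59. 17.]
```

View pics/g4.png

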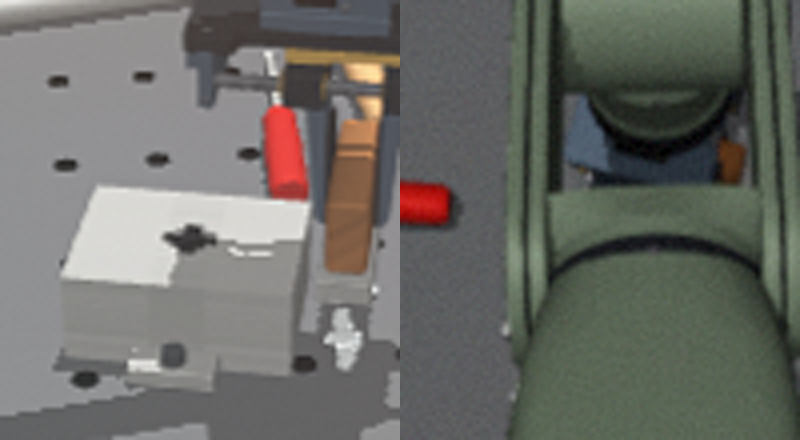

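The block top looks clear, with a clump of chips on the table beside the +x face. I'll lift, head back towards the scraper's old place, and look again while still holding it.

```bash
python3 -m creep '0.3 0 2 0 0 0 1;0 0 3 0 0 0 1;-0.5 1.5 2 0 0 -0.08 1;-1.2 2.3 0 0 0 -0.09 1;-1.4 2.3 0 0 0 -0.09 1;-1.5 2.3 0 0 0 -0.09 1;-1.5 2.3 0 0 0 -0.09 1;-1.5 2.3 0 0 0 -0.09 1;-1.5 2.3 0 0 0 -0.09 1;-1.5 2.3 0 0 0 -0.09 1;-1.5 2.3 0 0 0 -0.09 1;-1.5 2.3 0 0 0 -0.09 1' 40; python3 d.py 473 297 130 -76.9
python3 - <<'E'
from workcell import vision
import cv2,numpy as np
s=vision.grab_frame("side")["img"][:,:,::-1];t=vision.grab_frame("top")["img"][:,:,::-1]
cv2.imwrite("pics/g5.png",np.hstack([cv2.resize(i,None,fx=4,fy=4,interpolation=cv2.INTER_CUBIC) for i in (s[180:290,260:360],t[170:280,250:350])]))
cv2.imwrite("pics/g5f.png",t)
E
```

```text
time_s: 9.33
ee_pos: [494.1, 254.2, 156.1]
ee_rot: [-180.0, 0.1, -69.0]
force: [0.5, 0.8, -2.3]
gripper_width: 23.9
t 9.33 pos [494.1 254.2 156.1] rot [-1.8e+02  1.0e-01 -6.9e+01] F [ 0.5  0.8 -2.3] w 23.9
d cm [-2.11  4.28 -2.61] rotvec [-0.0023 -0.0006 -0.1379] q [26. 19. 97.  0. 64. 95.]
```

View pics/g5.png

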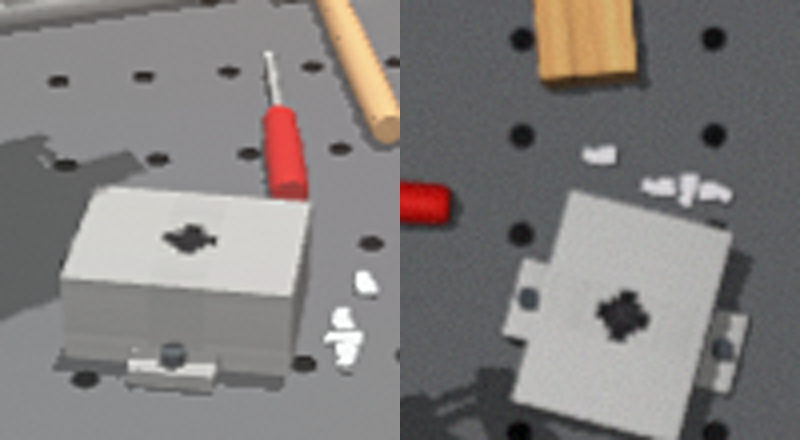

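The block is clear and all four chips lie on the table, at about (600,155), (660,187), (690,188) and (715,192) in the crop. Now I return the scraper.

```bash
python3 -m creep '-1 2.1 -1.5 0 0 -0.07 1;-1 2.1 -2 0 0 -0.06 1;0 0 -2 0 0 0 1;0 0 -2 0 0 0 1;0 0 -2 0 0 0 1;0 0 0 0 0 0 1' 40; python3 d.py 473 297 28.5 -76.9
```

```text
time_s: 9.93
ee_pos: [471.2, 298.8, 61.0]
ee_rot: [-179.7, 0.2, -75.9]
force: [-1.1, -0.8, -3.0]
gripper_width: 23.8
t 9.93 pos [471.2 298.8  61. ] rot [-179.7    0.2  -75.9] F [-1.1 -0.8 -3. ] w 23.8
d cm [ 0.18 -0.18 -3.25] rotvec [-0.004   0.0043 -0.0181] q [ 31.  25. 104.   0.  51. 107.]
```

```bash
python3 -m creep '0 0 -1.5 -0.004 0.004 0 1;0 0 -1.0 0 0 0 1;0 0 -0.2 0 0 0 1;0 0 0 0 0 0 1' 40; python3 d.py 473 297 28.5 -76.9
```

```text
time_s: 10.27
ee_pos: [472.5, 297.5, 35.1]
ee_rot: [-179.9, -0.0, -75.8]
force: [0.5, 0.3, -2.1]
gripper_width: 23.9
t 10.27 pos [472.5 297.5  35.1] rot [-179.9   -0.   -75.8] F [ 0.5  0.3 -2.1] w 23.9
d cm [ 0.05 -0.05 -0.66] rotvec [-0.      0.0015 -0.0191] q [ 31.  27. 105.  -0.  48. 107.]
```

```bash
python3 -m creep '0 0 -0.5 0 0 0 1;0 0 -0.2 0 0 0 1;0 0 0 0 0 0 1' 40; python3 d.py 473 297 28.5 -76.9
```

```text
time_s: 10.52
ee_pos: [474.3, 297.9, 30.1]
ee_rot: [-179.7, 0.1, -75.8]
force: [-0.1, 0.9, -2.4]
gripper_width: 24.1
t 10.52 pos [474.3 297.9  30.1] rot [-1.797e+02  1.000e-01 -7.580e+01] F [-0.1  0.9 -2.4] w 24.1
d cm [-0.13 -0.09 -0.16] rotvec [-0.0023  0.0056 -0.0188] q [ 31.  27. 106.  -0.  47. 107.]
```

```bash
python3 -m creep '0 0 -0.2 0 0 0 1;0 0 -0.1 0 0 0 1' 40; python3 d.py 473 297 28.5 -76.9
```

```text
time_s: 10.68
ee_pos: [474.9, 298.2, 28.7]
ee_rot: [-179.6, 0.1, -75.8]
force: [-1.0, -0.9, 6.3]
gripper_width: 23.7
t 10.68 pos [474.9 298.2  28.7] rot [-1.796e+02  1.000e-01 -7.580e+01] F [-1.  -0.9  6.3] w 23.7
d cm [-0.19 -0.12 -0.02] rotvec [-0.0034  0.0072 -0.0188] q [ 31.  27. 106.  -0.  47. 107.]
```

Touching the table (Fz +6 N). Releasing.

```bash
python3 -m creep '0 0 0 0 0 0 -1;0 0 0 0 0 0 -1;0 0 0 0 0 0 -1;0 0 0 0 0 0 -1;0 0 0 0 0 0 -1;0 0 0 0 0 0 -1;0 0 0 0 0 0 -1;0 0 0 0 0 0 -1' 40; python3 d.py 473 297 200 -76.9
```

```text
time_s: 11.35
ee_pos: [476.7, 299.4, 30.7]
ee_rot: [-179.2, 0.2, -75.8]
force: [-0.2, 0.5, 0.3]
gripper_width: 74.5
t 11.35 pos [476.7 299.4  30.7] rot [-179.2    0.2  -75.8] F [-0.2  0.5  0.3] w 74.5
d cm [-0.37 -0.24 16.93] rotvec [-0.0063  0.0122 -0.0191] q [ 31.  27. 106.  -0.  47. 107.]
```

```bash
python3 -m creep '0 0 2 0 0 0 -1;0 0 3.5 0 0 0 -1;0 0 3.8 0 0 0 -1;0 -1 3.8 0 0 0.1 -1;0.1 -3 2 0 0 0.12 -1;0.2 -3.6 0 0 0 0.12 -1;0.2 -3.6 0 0 0 0.12 -1;0.2 -3.6 0 0 0 0.12 -1;0.2 -3.6 0 0 0 0.12 -1;0.2 -3.6 0 0 0 0.12 -1;0.2 -3.6 0 0 0 0.12 -1;0.2 -3.6 0 0 0 0.12 -1' 40; python3 d.py 508.5 -268.7 160 27.3
python3 - <<'E'
from workcell import vision
import cv2,numpy as np
s=vision.grab_frame("side")["img"][:,:,::-1];t=vision.grab_frame("top")["img"][:,:,::-1]
cv2.imwrite("pics/g6.png",np.hstack([cv2.resize(i,None,fx=3,fy=3,interpolation=cv2.INTER_CUBIC) for i in (s[150:280,220:350],t[230:360,130:260])]))
E
```

```text
time_s: 12.35
ee_pos: [488.9, 20.1, 188.7]
ee_rot: [-179.2, -0.4, -16.3]
force: [0.6, -0.4, -0.0]
gripper_width: 90.8
t 12.35 pos [488.9  20.1 188.7] rot [-179.2   -0.4  -16.3] F [ 0.6 -0.4 -0. ] w 90.8
d cm [  1.96 -28.88  -2.87] rotvec [-0.0155  0.0063  0.7605] q [  1.  11. 103.   1.  65.  17.]
```

View pics/g6.png

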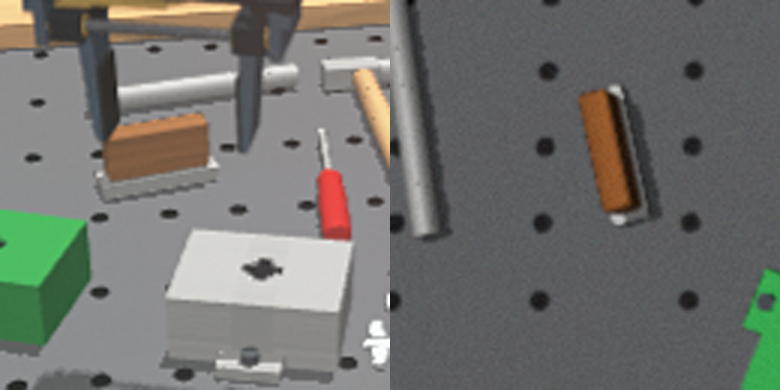

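The scraper stands upright in its old spot, let go. On to the key.

```bash
python3 -m creep '0.2 -3.4 0 0 0 0.12 -1;0.2 -3.4 0 0 0 0.12 -1;0.2 -3.4 0 0 0 0.12 -1;0.2 -3.4 0 0 0 0.12 -1;0.2 -3.4 0 0 0 0.12 -1;0.2 -3.4 0 0 0 0.10 -1;0.2 -3.4 0 0 0 0 -1;0.2 -3 -1 0 0 0 -1;0 0 -0.5 0 0 0 -1' 40; python3 d.py 508.5 -268.7 145 27.3
```

```text
time_s: 13.2
ee_pos: [507.1, -248.7, 174.1]
ee_rot: [-179.2, -0.6, 23.2]
force: [-0.5, -0.9, -0.7]
gripper_width: 91.3
t 13.2 pos [ 507.1 -248.7  174.1] rot [-179.2   -0.6   23.2] F [-0.5 -0.9 -0.7] w 91.3
d cm [ 0.14 -2.   -2.91] rotvec [-0.0172  0.0044  0.0707] q [-28.  19.  94.   1.  67. -52.]
```

```bash
python3 -m creep '0.1 -2 -1.5 -0.017 0.004 0.065 -1;0 0 -1 0 0 0 -1;0 0 0 0 0 0 -1' 40; python3 d.py 508.5 -268.7 75 27.3
python3 - <<'E'
from workcell import vision
import cv2,numpy as np
from h import *
s=vision.grab_frame("side")["img"][:,:,::-1].copy();t=vision.grab_frame("top")["img"][:,:,::-1].copy()
cv2.imwrite("pics/g7.png",np.hstack([cv2.resize(i,None,fx=4,fy=4,interpolation=cv2.INTER_CUBIC) for i in (s[280:390,255:355],t[210:320,390:490])]))
E
```

```text
time_s: 13.45
ee_pos: [508.5, -268.1, 146.7]
ee_rot: [-179.8, -0.0, 26.7]
force: [-0.2, 1.6, 0.4]
gripper_width: 91.1
t 13.45 pos [ 508.5 -268.1  146.7] rot [-179.8   -0.    26.7] F [-0.2  1.6  0.4] w 91.1
d cm [ 0.   -0.06 -7.17] rotvec [-0.0027 -0.0008  0.0097] q [-29.  21.  95.   0.  63. -56.]
```

View pics/g7.png

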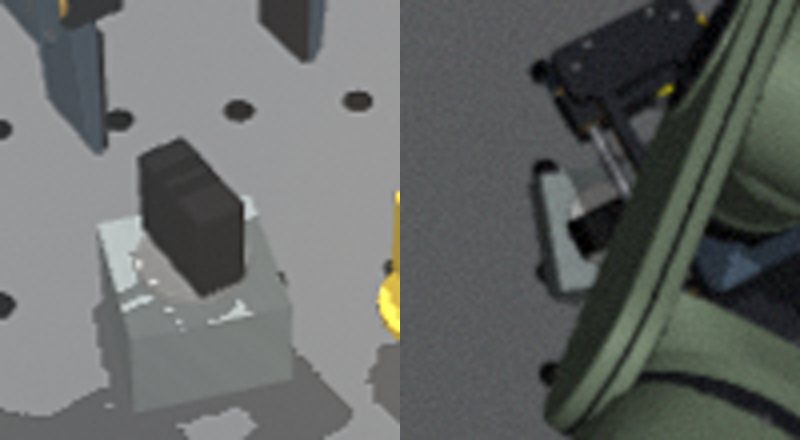

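```bash
python3 -m creep '0 0 -2 -0.003 0 0.009 -1;0 0 -2.5 0 0 0 -1;0 0 -2 0 0 0 -1;0 0 0 0 0 0 -1' 50; python3 d.py 508.5 -268.7 57 27.3
```

```text
time_s: 13.88
ee_pos: [512.9, -264.5, 86.9]
ee_rot: [179.4, -0.4, 27.4]
force: [-0.7, 0.5, -0.0]
gripper_width: 91.1
t 13.88 pos [ 512.9 -264.5   86.9] rot [179.4  -0.4  27.4] F [-0.7  0.5 -0. ] w 91.1
d cm [-0.44 -0.42 -2.99] rotvec [ 0.005   0.0113 -0.0019] q [-28.  24. 100.   0.  55. -56.]
```

```bash
python3 -m creep '-0.4 -0.4 -1.5 0.005 0.01 -0.002 -1;0 0 -1 0 0 0 -1;0 0 0 0 0 0 -1;0 0 0 0 0 0 -1' 50; python3 d.py 508.5 -268.7 57 27.3
```

```text
time_s: 14.22
ee_pos: [510.9, -267.4, 63.6]
ee_rot: [179.8, -0.2, 27.4]
force: [-0.3, 0.6, -0.5]
gripper_width: 91.0
t 14.22 pos [ 510.9 -267.4   63.6] rot [179.8  -0.2  27.4] F [-0.3  0.6 -0.5] w 91.0
d cm [-0.24 -0.13 -0.66] rotvec [ 0.0013  0.0051 -0.001 ] q [-29.  26. 101.   0.  52. -56.]
```

```bash
python3 -m creep '-0.2 -0.1 -0.5 0 0.005 0 -1;0 0 -0.05 0 0 0 0;0 0 -0.05 0 0 0 1;0 0 -0.05 0 0 0 1;0 0 -0.05 0 0 0 1;0 0 -0.05 0 0 0 1;0 0 -0.03 0 0 0 1;0 0 -0.03 0 0 0 1' 50; python3 d.py 508.5 -268.7 57 27.3
```

```text
time_s: 14.88
ee_pos: [510.6, -269.7, 57.8]
ee_rot: [179.7, -0.1, 27.3]
force: [-1.0, -0.5, -0.2]
gripper_width: 47.8
t 14.88 pos [ 510.6 -269.7   57.8] rot [ 1.797e+02 -1.000e-01  2.730e+01] F [-1.  -0.5 -0.2] w 47.8
d cm [-0.21  0.1  -0.08] rotvec [ 0.0041  0.0049 -0.0001] q [-29.  26. 102.  -0.  52. -56.]
```

```bash
python3 -m creep '-0.2 0.1 -0.08 0.004 0.005 0 1;0 0 -0.03 0 0 0 1;0 0 -0.03 0 0 0 1;0 0 -0.03 0 0 0 1;0 0 0 0 0 0 1;0 0 0 0 0 0 1' 50; python3 d.py 508.5 -268.7 57 27.3
```

```text
time_s: 15.38
ee_pos: [508.5, -268.5, 56.2]
ee_rot: [-180.0, 0.0, 27.3]
force: [0.9, 0.4, -0.0]
gripper_width: 23.4
t 15.38 pos [ 508.5 -268.5   56.2] rot [-180.     0.    27.3] F [ 0.9  0.4 -0. ] w 23.4
d cm [ 0.   -0.02  0.08] rotvec [-0.0004 -0.0003 -0.0002] q [-29.  26. 102.   0.  52. -56.]
```

```bash
python3 -m creep '0 0 1 0 0 0 1;0 0 2 0 0 0 1;0 0 2 0 0 0 1;0 0 2.5 0 0 0 1;0 0 1 0 0 0 1' 50; python3 d.py 548.7 52.9 140 -14.8
python3 - <<'E'
from workcell import vision
import cv2,numpy as np
s=vision.grab_frame("side")["img"][:,:,::-1].copy();t=vision.grab_frame("top")["img"][:,:,::-1].copy()
cv2.imwrite("pics/g8.png",np.hstack([cv2.resize(i,None,fx=4,fy=4,interpolation=cv2.INTER_CUBIC) for i in (s[270:380,255:355],t[210:320,390:490])]))
E
```

```text
time_s: 15.8
ee_pos: [505.6, -267.0, 141.0]
ee_rot: [-179.5, 0.3, 27.3]
force: [0.7, -1.5, -3.2]
gripper_width: 23.8
t 15.8 pos [ 505.6 -267.   141. ] rot [-179.5    0.3   27.3] F [ 0.7 -1.5 -3.2] w 23.8
d cm [ 4.31 31.99 -0.1 ] rotvec [-0.0082 -0.0069 -0.7349] q [-29.  21.  96.  -0.  63. -56.]
```

View pics/g8.png

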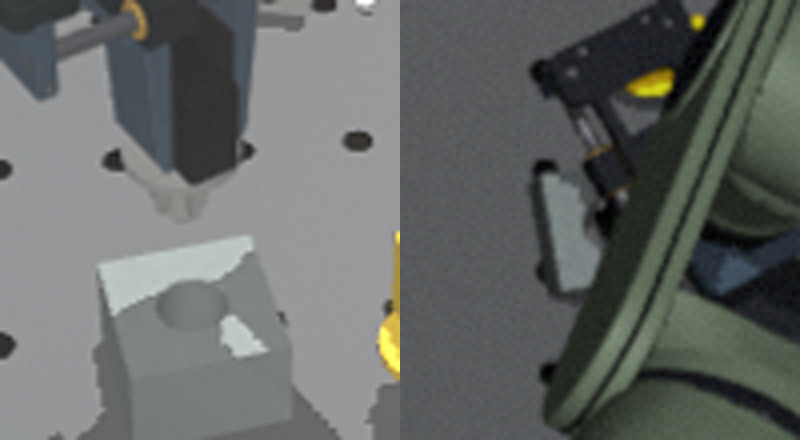

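The key is out of the stand and hangs upright. Carrying it to the socket while turning to -14.8°.

```bash
python3 -m creep '0.3 1.5 0 0 0 0 1;0.5 3 0 0 0 -0.07 1;0.5 3.3 0 0 0 -0.09 1;0.5 3.3 0 0 0 -0.09 1;0.5 3.3 0 0 0 -0.09 1;0.5 3.3 0 0 0 -0.09 1;0.5 3.3 0 0 0 -0.09 1;0.4 3.3 0 0 0 -0.09 1;0.3 2.5 0 0 0 -0.08 1;0.3 1.5 0 0 0 -0.03 1;0 0.5 0 0 0 0 1;0 0 0 0 0 0 1' 50; python3 d.py 548.7 52.9 140 -14.8
```

```text
time_s: 16.9
ee_pos: [538.4, 33.6, 127.3]
ee_rot: [-179.5, 1.8, -16.2]
force: [-0.3, 0.2, -3.1]
gripper_width: 23.8
t 16.9 pos [538.4  33.6 127.3] rot [-179.5    1.8  -16.2] F [-0.3  0.2 -3.1] w 23.8
d cm [1.03 1.93 1.27] rotvec [-0.0165 -0.028   0.025 ] q [  2.  20. 101.   1.  61.  17.]
```

```bash
python3 -m creep '1.0 1.8 0.3 -0.016 -0.028 0.025 1;0 0 0 0 0 0 1;0 0 0 0 0 0 1' 50; python3 d.py 548.7 52.9 125 -14.8;  python3 -m creep '0 0 0 0 0 0 1' 50; python3 d.py 548.7 52.9 125 -14.8
```

```text
time_s: 17.15
ee_pos: [546.7, 49.3, 128.0]
ee_rot: [179.8, 0.2, -14.6]
force: [0.2, -0.3, -2.5]
gripper_width: 23.9
t 17.15 pos [546.7  49.3 128. ] rot [179.8   0.2 -14.6] F [ 0.2 -0.3 -2.5] w 23.9
d cm [ 0.2   0.36 -0.3 ] rotvec [ 0.0027 -0.0047 -0.0029] q [  4.  20. 100.  -0.  60.  19.]
time_s: 17.23
ee_pos: [546.3, 48.4, 127.6]
ee_rot: [179.7, 0.3, -14.6]
force: [-0.0, -0.2, -2.8]
gripper_width: 23.9
t 17.23 pos [546.3  48.4 127.6] rot [179.7   0.3 -14.6] F [-0.  -0.2 -2.8] w 23.9
d cm [ 0.24  0.45 -0.26] rotvec [ 0.003  -0.0057 -0.0026] q [  4.  20. 100.  -0.  60.  19.]
```

```bash
python3 -m creep '0.24 0.45 -0.8 0.003 -0.006 -0.003 1;0 0 0 0 0 0 1;0 0 0 0 0 0 1' 50; python3 d.py 548.7 52.9 112 -14.8
cat > ov.py <<'E'
import sys
from workcell import vision,monitor
from h import *
s=vision.grab_frame("side")["img"][:,:,::-1].copy(); st=monitor.state(); x,y,z=st["ee_pos"]; a=np.radians(st["ee_rot"][2]); print(st["ee_pos"].round(1),st["ee_rot"].round(1))
gz=z+16.8; off=(255,170);k=5
e=cv2.resize(s[170:290,255:375],None,fx=k,fy=k,interpolation=cv2.INTER_CUBIC); raw=e.copy()
drawbox(e,"side",(x,y,a),box(12,26,gz-22,gz+22),(0,255,0),k,off)
th=np.linspace(0,2*np.pi,60)
def ring(p,r,zz,col):
    q=(proj("side",xf(p,np.c_[r*np.cos(th),r*np.sin(th),0*th+zz]))-off+.5)*k-.5; cv2.polylines(e,[q.round().astype(int)],True,col,1,cv2.LINE_AA)
ring((x,y,a),25,gz-22,(0,255,255));ring((x,y,a),25,gz-28,(0,255,255));ring((x,y,a),4,gz-62,(255,0,255));ring((x,y,a),8,gz-54,(255,0,255))
F=np.array([548.67,52.86,np.radians(-14.8)])
pl=np.array([[9.75,5.25],[15.75,5.25],[15.75,-5.25],[9.75,-5.25],[9.75,-9.75],[5.25,-9.75],[5.25,-15.75],[-5.25,-15.75],[-5.25,-9.75],[-9.75,-9.75],[-9.75,-5.25],[-15.75,-5.25],[-15.75,5.25],[-9.75,5.25],[-9.75,9.75],[-5.25,9.75],[-5.25,15.75],[5.25,15.75],[5.25,9.75],[9.75,9.75]])
q=(proj("side",xf(F,np.c_[pl,0*pl[:,0]+55]))-off+.5)*k-.5; cv2.polylines(e,[q.round().astype(int)],True,(0,0,255),1,cv2.LINE_AA)
cv2.imwrite(sys.argv[1],e);cv2.imwrite(sys.argv[1].replace(".png","r.png"),raw)
E
python3 ov.py pics/o1.png
python3 - <<'E'
from h import *
F=np.array([548.67,52.86,np.radians(-14.8)])
for n,fn in(("side","pics/g5x"),("top","pics/g5f.png")):
    im=cv2.imread(fn if n=="top" else "pics/side0.png"); g=cv2.cvtColor(im,cv2.COLOR_BGR2GRAY)
    c=proj(n,[[F[0],F[1],55]])[0]; x,y=c.round().astype(int); w=13
    p=g[y-w:y+w+1,x-w:x+w+1].astype(float); wt=np.clip(130-p,0,None)
    wt[p>110]=0
    m=cv2.connectedComponents((wt>0).astype(np.uint8))[1]; m=(m==m[w,w]); wt=wt*m
    yy,xx=np.mgrid[-w:w+1,-w:w+1]; u=(x+(wt*xx).sum()/wt.sum(),y+(wt*yy).sum()/wt.sum())
    print(n,c.round(1),np.round(u,1),m.sum(),back(n,u,54).round(1))
E
```

```text
time_s: 17.48
ee_pos: [548.2, 50.4, 118.2]
ee_rot: [180.0, 0.0, -15.0]
force: [0.2, 0.6, -3.3]
gripper_width: 23.9
t 17.48 pos [548.2  50.4 118.2] rot [180.   0. -15.] F [ 0.2  0.6 -3.3] w 23.9
d cm [ 0.05  0.25 -0.62] rotvec [ 0.0005 -0.001   0.0037] q [  4.  21. 101.  -0.  58.  19.]
[547.8  50.4 118. ] [ 1.799e+02  1.000e-01 -1.500e+01]
side [307.  239.4] [307.1 239.4] 50 [549.1  54.6  54. ]
top [305.5 248.6] [305.2 248.4] 103 [549.2  53.7  54. ]
```

View pics/o1.png

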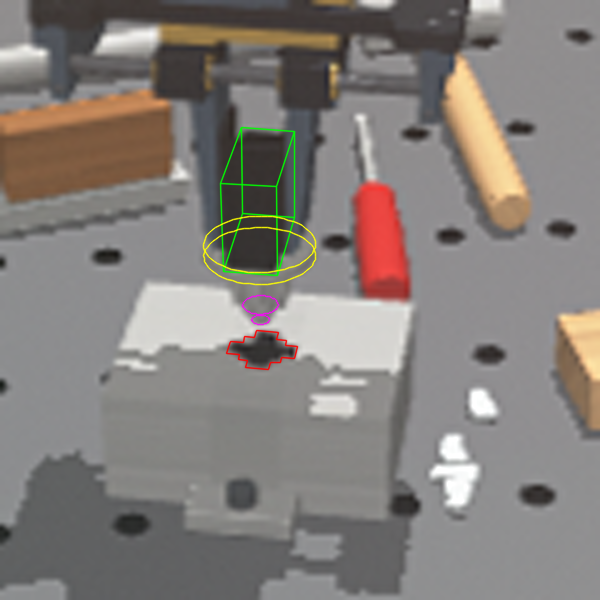

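View pics/o1r.png

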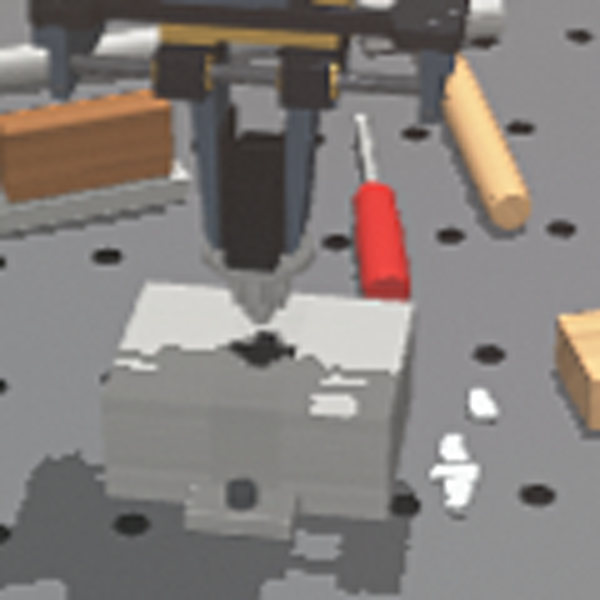

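Key and socket overlays agree to about 1 px, so I'll align and lower with force watching.

```bash
python3 -m creep '0.1 0.3 -0.5 0 0 0.003 1;0 0.05 -0.3 0 0 0 1;0 0.05 0 0 0 0 1' 50; python3 d.py 548.9 53.2 100 -14.8
```

```text
time_s: 17.78
ee_pos: [548.9, 53.9, 109.2]
ee_rot: [179.9, 0.1, -14.9]
force: [-0.8, 0.5, -3.6]
gripper_width: 23.9
t 17.78 pos [548.9  53.9 109.2] rot [ 1.799e+02  1.000e-01 -1.490e+01] F [-0.8  0.5 -3.6] w 23.9
d cm [-0.   -0.07 -0.92] rotvec [ 0.0006 -0.0019  0.0016] q [  4.  21. 101.  -0.  57.  19.]
```

```bash
python3 -m creep '0 -0.1 -0.4 0 0 0 1;0 0 -0.3 0 0 0 1;0 0 0 0 0 0 1' 50; python3 d.py 548.9 53.2 98 -14.8; python3 ov.py pics/o2.png
```

```text
time_s: 18.03
ee_pos: [548.9, 53.0, 101.3]
ee_rot: [179.9, 0.1, -14.9]
force: [0.7, -0.2, -2.7]
gripper_width: 23.4
t 18.03 pos [548.9  53.  101.3] rot [ 1.799e+02  1.000e-01 -1.490e+01] F [ 0.7 -0.2 -2.7] w 23.4
d cm [-0.    0.02 -0.33] rotvec [ 0.0006 -0.0022  0.001 ] q [  4.  22. 102.  -0.  56.  19.]
[548.9  53.  101.5] [ 1.799e+02  1.000e-01 -1.490e+01]
```

View pics/o2r.png

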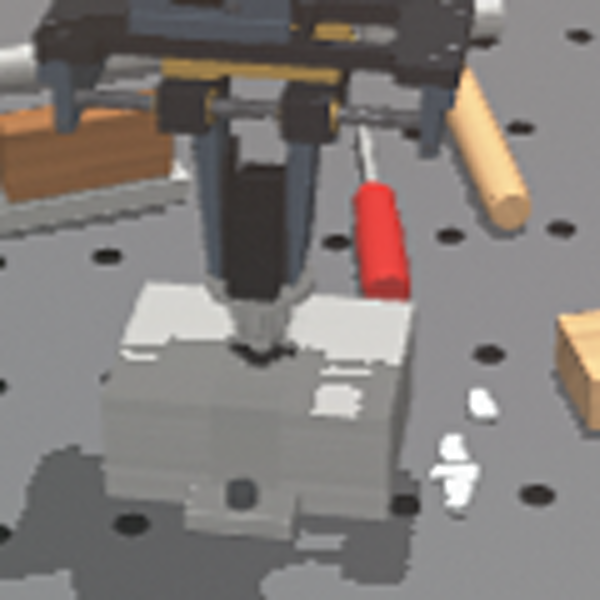

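View pics/o2.png

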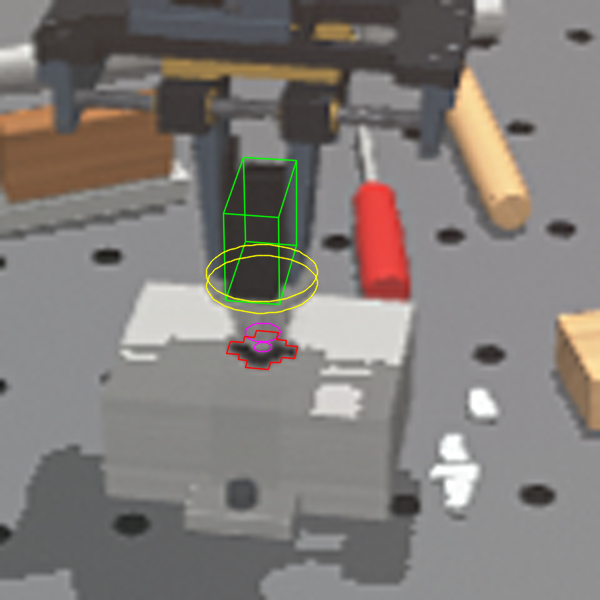

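Nose is centred on the plus, at (261,349) in the crop. Pushing in.

```bash
python3 -m creep '0 0 -0.4 0 0 0.001 1;0 0 -0.4 0 0 0 1;0 0 -0.4 0 0 0 1' 60; python3 d.py 548.9 53.2 66 -14.8
```

```text
time_s: 18.33
ee_pos: [549.7, 53.1, 90.7]
ee_rot: [180.0, -0.0, -14.8]
force: [-1.2, -0.1, 3.4]
gripper_width: 23.7
t 18.33 pos [549.7  53.1  90.7] rot [180.   -0.  -14.8] F [-1.2 -0.1  3.4] w 23.7
d cm [-0.08  0.01 -2.47] rotvec [ 0.0004  0.0005 -0.0002] q [  4.  22. 103.  -0.  55.  19.]
```

```bash
python3 -m creep '-0.05 0 -0.4 0 0 0 1;0 0 -0.4 0 0 0 1;0 0 -0.4 0 0 0 1' 60; python3 d.py 548.9 53.2 66 -14.8
```

```text
time_s: 18.58
ee_pos: [549.7, 53.2, 79.6]
ee_rot: [-180.0, -0.1, -14.8]
force: [-2.2, 0.3, 7.7]
gripper_width: 24.0
t 18.58 pos [549.7  53.2  79.6] rot [-1.80e+02 -1.00e-01 -1.48e+01] F [-2.2  0.3  7.7] w 24.0
d cm [-0.08  0.   -1.36] rotvec [ 0.0003  0.0026 -0.0001] q [  4.  23. 104.  -0.  53.  19.]
```

Meshed and going down; only spring force so far.

```bash
python3 -m creep '-0.05 0 -0.4 0 0 0 1;0 0 -0.4 0 0 0 1;0 0 -0.3 0 0 0 1' 60; python3 d.py 548.9 53.2 66 -14.8
```

```text
time_s: 18.83
ee_pos: [549.6, 53.2, 70.0]
ee_rot: [-179.9, -0.3, -14.8]
force: [-2.9, 1.0, 9.3]
gripper_width: 23.9
t 18.83 pos [549.6  53.2  70. ] rot [-179.9   -0.3  -14.8] F [-2.9  1.   9.3] w 23.9
d cm [-0.07 -0.   -0.4 ] rotvec [0.0001 0.0046 0.0001] q [  4.  24. 104.  -0.  52.  19.]
```

```bash
python3 -m creep '-0.05 0 -0.3 0 0.004 0 1;0 0 -0.3 0 0 0 1;0 0 -0.3 0 0 0 1' 60; python3 d.py 548.9 53.2 66 -14.8
```

```text
time_s: 19.08
ee_pos: [549.8, 53.2, 66.2]
ee_rot: [-180.0, -0.2, -14.8]
force: [-10.3, -1.0, 36.7]
gripper_width: 23.7
t 19.08 pos [549.8  53.2  66.2] rot [-180.    -0.2  -14.8] F [-10.3  -1.   36.7] w 23.7
d cm [-0.09 -0.   -0.02] rotvec [0.0001 0.003  0.0002] q [  4.  24. 105.  -0.  51.  19.]
```

```bash
python3 -m creep '-0.08 0 -0.25 0 0.003 0 1;-0.08 0 -0.2 0 0.003 0 1' 60; python3 d.py 548.9 53.2 66 -14.8; python3 ov.py pics/o3.png;  python3 d.py 548.9 53.2 66 -14.8
```

```text
time_s: 19.25
ee_pos: [549.7, 53.2, 66.2]
ee_rot: [-180.0, -0.1, -14.8]
force: [-1.8, -0.4, 10.8]
gripper_width: 23.4
t 19.25 pos [549.7  53.2  66.2] rot [-1.80e+02 -1.00e-01 -1.48e+01] F [-1.8 -0.4 10.8] w 23.4
d cm [-0.08  0.   -0.02] rotvec [-0.0001  0.0023  0.0003] q [  4.  24. 104.  -0.  51.  19.]
[549.7  53.2  66.2] [-1.80e+02 -1.00e-01 -1.48e+01]
t 19.3 pos [549.7  53.2  66.2] rot [-1.80e+02 -1.00e-01 -1.48e+01] F [-3.   0.3 14.7] w 23.9
d cm [-0.08 -0.   -0.02] rotvec [-0.0001  0.0022  0.0003] q [  4.  24. 104.  -0.  51.  19.]
```

View pics/o3r.png

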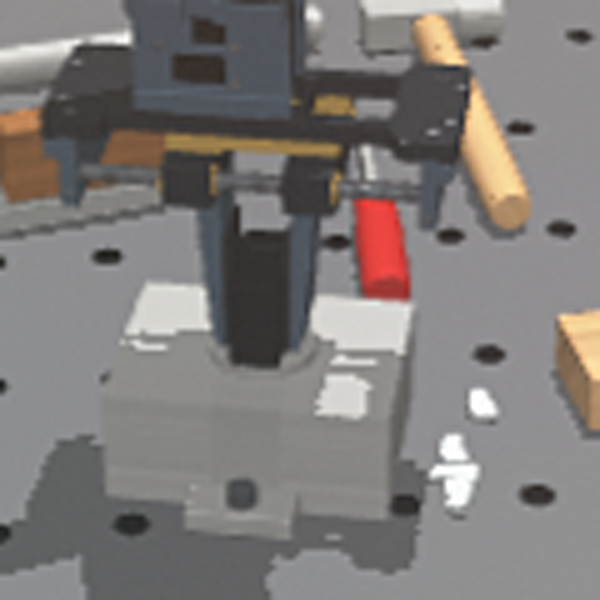

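The collar is flush on the block. I'll add a bit more steady preload and check that it holds.

```bash
python3 -m creep '-0.05 0 -0.35 0 0.002 0 1' 60; python3 - <<'E'
from workcell import monitor,vision
import cv2
for i in range(12):
    f=vision.grab_frame("top")
    if i%3==2:
        s=monitor.state(); print(round(s["time_s"],2),s["ee_pos"].round(1),s["ee_rot"].round(2),s["force"].round(1),round(s["gripper_width"],1))
cv2.imwrite("pics/topend.png",f["img"][:,:,::-1])
E
```

```text
time_s: 19.38
ee_pos: [549.8, 53.2, 66.1]
ee_rot: [-180.0, -0.1, -14.8]
force: [-9.6, -0.8, 36.9]
gripper_width: 24.1
19.53 [549.8  53.2  66.2] [-1.7995e+02 -1.4000e-01 -1.4820e+01] [-7.2 -0.8 25.4] 23.8
19.68 [549.8  53.2  66.2] [-1.7995e+02 -1.4000e-01 -1.4820e+01] [-6.  -1.  25.3] 23.7
19.83 [549.8  53.2  66.2] [-1.7995e+02 -1.4000e-01 -1.4820e+01] [-6.6 -0.3 25.1] 23.4
19.98 [549.8  53.2  66.2] [-1.7995e+02 -1.4000e-01 -1.4820e+01] [-6.8 -0.7 25.5] 24.0
```

View pics/topend.png

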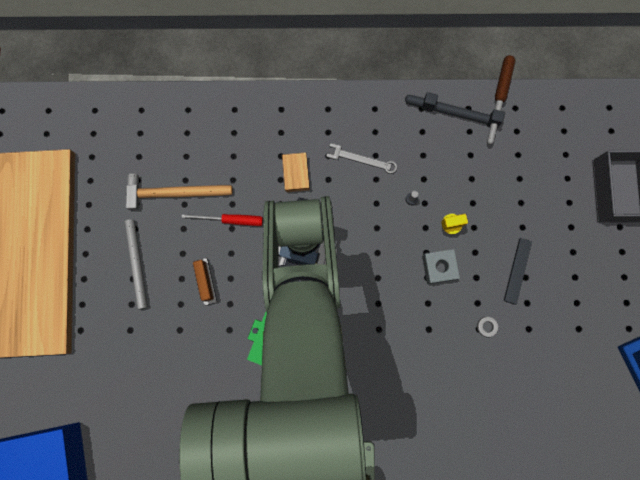

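The push holds steady at about 25 N, the bystanders haven't moved, the scraper is in its place and the stand is empty. Handing in.

```bash
python3 - <<'E'
from workcell import job,monitor
print(job.job_done()); s=monitor.state(); print(s["time_s"],s["ee_pos"].round(1),s["force"].round(1))
E
```

```text
the job is handed in; nothing more can be done
None
the job is handed in; nothing more can be done
```

The job is done and handed in at about 20 s of the 61 s allowed. It reported no verdict, so what follows rests on my own checks.

- **Chips:** I swept all four off the fixture's +x edge in one pass with the scraper. After the sweep, both cameras showed the top clear and four chips on the table.
- **Scraper:** I set it back upright at its old spot, about 255 mm from the socket, and let it go. It was still there in the last picture.
- **Key:** I lifted it from the stand, turned it to -14.8° and pushed it in. It meshed first time, with only spring force on the way down.
- **Last checks:** The tool stood at the computed home height (66.2 mm) with tilt within 0.2°. The downward push held steady at about 25 N, with the grip set to 60 N. The side picture showed the collar flush, and the bystanders looked unmoved.

Two things did not match cleanly:
- **Sideways force:** About 7 N remained on the tool at the end. The tool reads about 1 mm from my estimate of the socket centre, within the 2 mm calibration.
- **Plug travel:** I could not read the plug's travel directly; I inferred it from the tool height and the force.

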